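# Unpack and sort the packed weights and spacers

## Robot

A 6-joint arm with a two-finger parallel gripper is mounted at the origin on a cart in front of the work surface, level with it; the furniture and walls round the work are solid. World frame = base frame: x ahead of the robot, y to its left, z up, the work surface at z = 0. Lengths are in m, angles in degrees, forces in N, time in s.
With the tool pointing down it reaches from about 0.3 to 0.75 m from the base axis. Payload 8.5 kg.
Tool frame: the origin (TCP) lies on the centre line of the jaws, within the pads' length; the fingertips stand 25 mm ahead of it and the grasp point (between the pads) lies 6 mm ahead of it; z points along the fingers, y is the line along which they close (so a half turn about z gives the same grasp; the last joint's range is limited). The gripper opens to 85 mm and grips with 20 to 120 N. Pads are 22 mm wide; open, the fingers measure 114 mm over their backs; the gripper's body (76 mm by 85 mm) begins 54 mm behind the grasp point. The pads swing forward as they close: fully open they stand 13 mm farther back than shut.
Start: joints at [60.029, 21.807, 74.336, -0, 83.858, -12.336], TCP at [0.167, 0.524, 0.256] pointing down, gripper open.
Joint ranges: [-178.18, 178.18], [-50.72, 133.34], [12.68, 142.11], [-81.47, 261.47], [9.98, 163.14], [-165.26, 165.26]. Speed limits (degrees/s): [136.94, 136.94, 180, 180, 180, 180].

## Interface

Orientations are given as a 3x3 rotation matrix whose columns are the frame's x, y, z axes.
In Python, from rig import telemetry, optics, env gives the robot as it stands.
- The arm moves only by the tool send_rows, never from a script. Its argument "deltas" is a list that holds one entry, the list of rows, each a list of 7 numbers: the shift along the tool's x, y, z in m, then the turn, a rotation vector about the tool's x, y, z in rad, then the opening, from -1 (shut) to 1 (fully open), so that 0 is half open. In form: [[[x, y, z, ax, ay, az, grip], ...]]. A call has 1 to 12 rows; each row shifts and turns the commanded pose from where the row before left it, along the tool's axes as they then stand; what a row does not reach is not made up. A row lasts 1/8 s, in which the tool goes at most 62.5 mm and 10.7 degrees, less where a joint would pass 70% of its speed; a pose out of reach is approached as far as the arm can. A call is refused whole if a number of a shift passes 0.0625 or a number of a turn 0.188, either way. A call with a gripper value outside its range is refused whole. The fingers move at their own pace and stop on an object; "squeeze" is the grip in N (left out, the last holds). Time passes only in rows, so rows that do not move let the fingers close. It gives the time, the measured TCP pose, the force, the opening and the grip force at its end, in the units of the state.
- telemetry.observe(): the state, without advancing time (a new reading comes with each control period).
- optics.get_image(name): name is "side" or "top"; returns a dict with "image" (480x640x3 uint8, red, green, blue), "range_z" (480x640 float32, m along the optical axis (not along the pixel's ray), 0 where there is no reading), "K" (3x3 intrinsics, pixels), "rvec" (rotation vector, rad) and "tvec" (3), from world to camera coordinates, as OpenCV has them. Camera axes: x right, y down, z forward; pixel columns grow to the right and rows downward; lengths in m; the calibration is good to about 2 mm. A picture is of the moment at which its call begins.
- env.close_job(): hands the job in; it is judged then, once.
The state is a dict: "time_s": time; "q": joint angles; "qvel": joint speeds; "joint_efforts": joint torques, N m; "position": TCP position; "tool_rot": TCP orientation; "ft_force": force on the tool from outside, world axes, zero at the start; "wrist_torque": the same for the moment, N m; "grip_width": finger opening in m; "gripper_force": force on a finger pad.
Only numpy, scipy, OpenCV 4.12 (cv2) and the standard library are available. Lean on these libraries where they do the work, as an engineer would, in place of code of your own. Each camera call takes 0.05 s, during which the arm holds its last target. There are 200 camera calls.

## Task

Clear away the mounting kit: empty the cradle, whose bars are packed too tightly to get a grip on until they are nudged out endways, and pick up the small pieces lying about it. Put every felt-covered weight, long or small, in the blue metal tray and every bare wooden spacer in the dark wooden tray, each lying flat on the tray's floor, nothing stacked or propped on the rim. Leave the other things on the table where they stand.

Things in the scene. Friction and masses are not known exactly. Their poses are not given: they have to be found in the camera images.
- cradle: grey cradle fixed to the table: base board 144 x 270 x 5 mm (x, y, z) with two dark grey cheeks 8 mm thick, 120 mm long (y -60 to +60 mm), tops 26 mm above the table, inner faces at x = -62.7 and +62.7 mm; its -y and +y ends are open. Origin under the centre; y points roughly towards the robot. Three bars lie between the cheeks side by side along x, lengths along y, in varying order, with no finger room beside them
- felt_bar_1: felt-covered steel bar weight, dark green with two pale cloth straps, 0.35 to 0.65 kg, 40 x 120 x 22 mm (x, y, z); origin at the centre of its underside, y along its length, z up. Starts packed on the cradle's base board, centre within 10 mm of cradle y = 0; too long to grip end to end; pushed on an end it slides out along cradle y
- felt_bar_2: second felt-covered bar weight, like the first, 40 x 120 x 22 mm (x, y, z); origin at the centre of its underside, y along its length, z up. Starts packed on the cradle's base board, centre within 10 mm of cradle y = 0; too long to grip end to end; pushed on an end it slides out along cradle y
- wood_bar: pale bare wooden spacer bar, 40 x 120 x 22 mm (x, y, z); origin at the centre of its underside, y along its length, z up. Starts packed on the cradle's base board, centre within 10 mm of cradle y = 0; too long to grip end to end; pushed on an end it slides out along cradle y
- weight_1: small felt-covered weight, dark green with a pale strap, 0.42 kg, 34 x 56 x 22 mm (x, y, z); origin at the centre of its underside, z up, y along its length; free-lying on the table, may be absent
- weight_2: small felt-covered weight, dark red with a pale strap, 0.42 kg, 34 x 56 x 22 mm (x, y, z); origin at the centre of its underside, z up, y along its length; free-lying on the table, may be absent
- block_1: small pale bare wooden spacer block, 34 x 56 x 22 mm (x, y, z); origin at the centre of its underside, z up, y along its length; free-lying on the table, may be absent
- block_2: second small pale wooden spacer block, 34 x 56 x 22 mm (x, y, z); origin at the centre of its underside, z up, y along its length; free-lying on the table, may be absent
- metal_tray: blue-painted metal open tray, outside 220 x 150 x 16 mm (x, y, z), walls 4 mm, floor about 4 mm thick, fixed to the table; origin at the centre of its underside, x along the 220 mm side. The two trays swap sides from start to start
- wood_tray: dark brown wooden open tray, outside 220 x 150 x 16 mm (x, y, z), walls 4 mm, floor about 4 mm thick, fixed to the table; origin at the centre of its underside, x along the 220 mm side. The two trays swap sides from start to start
- loupe: black loupe, 42 mm across, 42 mm high, bystander behind the work; origin under its centre
- bottle_c: white bottle with a blue cap, 50 mm across, 102 mm high, bystander; origin under its centre
- tube_6: sample tube with a green cap, 30 mm across, 62 mm high, standing, bystander; origin under its centre
- beaker_100: small clear beaker, 62 mm across, 68 mm high, bystander; origin under its centre

How it is judged (in metres and radians):
At the end, for the whole second after the job is handed in: every felt weight present is in the metal tray, every wooden spacer present in the wooden tray: origin within 95 mm (tray x) and 60 mm (tray y) of the tray's centre, underside under 10 mm above the tray's underside (flat, not stacked or on the rim), at rest (below 0.03 m/s) (x of felt_bar_1 in the frame of metal_tray between -0.095 and 0.095 m and y of felt_bar_1 in the frame of metal_tray between -0.06 and 0.06 m and z of each of felt_bar_1, felt_bar_2, weight_1, weight_2 in the frame of metal_tray below 0.01 m and linear speed of each of felt_bar_1, felt_bar_2, weight_1, weight_2, wood_bar, block_1, block_2 below 0.03 m/s and x of felt_bar_2 in the frame of metal_tray between -0.095 and 0.095 m and y of felt_bar_2 in the frame of metal_tray between -0.06 and 0.06 m and x of weight_1 in the frame of metal_tray between -0.095 and 0.095 m and y of weight_1 in the frame of metal_tray between -0.06 and 0.06 m and x of weight_2 in the frame of metal_tray between -0.095 and 0.095 m and y of weight_2 in the frame of metal_tray between -0.06 and 0.06 m and x of wood_bar in the frame of wood_tray between -0.095 and 0.095 m and y of wood_bar in the frame of wood_tray between -0.06 and 0.06 m and z of each of wood_bar, block_1, block_2 in the frame of wood_tray below 0.01 m and x of block_1 in the frame of wood_tray between -0.095 and 0.095 m and y of block_1 in the frame of wood_tray between -0.06 and 0.06 m and x of block_2 in the frame of wood_tray between -0.095 and 0.095 m and y of block_2 in the frame of wood_tray between -0.06 and 0.06 m); the robot touches nothing.
It fails at once if the loupe was moved more than 40 mm (distance of loupe from where it was at the start of the episode above 0.04 m).
It fails at once if the white bottle was moved more than 40 mm (distance of bottle_c from where it was at the start of the episode above 0.04 m).
It fails at once if the green-capped tube was moved more than 40 mm (distance of tube_6 from where it was at the start of the episode above 0.04 m).
It fails at once if the small beaker was moved more than 40 mm (distance of beaker_100 from where it was at the start of the episode above 0.04 m).
Of weight_1, weight_2, block_1, block_2 only 2 to 4 are there at a start; the rules pass over those that are not, and their reading is None.
At some moment in a run one of weight_1, weight_2, block_1, block_2 may be knocked a few centimetres aside while the robot is not near it.
Once in a run the grip may slacken for a moment while it holds something.
It also fails if it takes over 208 s, if anything falls off the work surface, if the arm or the gripper's body presses on something with over 40 N, if the wrist force passes 120 N, or if a joint passes its speed limit or range.

## Working session

There is one attempt and no reset: what is moved stays moved. The work goes in short steps, Python scripts to look and compute and a tool call to move; the robot and the scene stay as the last step left them, time stands still between calls to the robot, and variables do not carry over. Pictures are saved under pics/ and viewed, at most 14 in all, crops included, and the job is handed in when it is done.

Besides the shell and the picture viewer there is one more tool, called after "Call:" as name([rows], argument=value, ...), one row to a line, values as JSON. send_rows: Moves the arm, as the interface text tells. Its arguments: {"type":"object","properties":{"deltas":{"type":"array"},"squeeze":{"type":"number"}},"required":["deltas"]}

```bash
mkdir -p pics; ls; cat > h.py <<'E'
import numpy as np, cv2
from rig import telemetry, optics, env
def grab(n):
    d=optics.get_image(n); d['R']=cv2.Rodrigues(np.array(d['rvec'],float))[0]; d['t']=np.array(d['tvec'],float).ravel(); return d
def save(d,f): cv2.imwrite('pics/'+f,d['image'][:,:,::-1])
def cast(d,px,z):
    px=np.atleast_2d(np.array(px,float)); r=np.c_[px,np.ones(len(px))]@np.linalg.inv(d['K']).T@d['R']
    c=-d['R'].T@d['t']; return c+r*((z-c[2])/r[:,2])[:,None]
def cloud(d):
    v,u=np.mgrid[:480,:640]; z=d['range_z'].astype(float)
    p=np.stack([u,v,np.ones_like(u)],-1)@np.linalg.inv(d['K']).T*z[...,None]
    return (p-d['t'])@d['R']
E
python3 - <<'E'
from h import *
for n in('top','side'):
    d=grab(n); save(d,n+'0.png'); print(n,-d['R'].T@d['t'],d['R'][2])
s=telemetry.observe(); print(s)
E
```

```text
pics
top [0.49823274 0.02571048 0.97456999] [ 1.51586065e-01 -9.54065620e-04 -9.88443602e-01]
side [0.44451094 0.90002447 0.79517352] [ 0.16075981 -0.75437576 -0.63645384]
{'time_s': 0.1, 'q': array([ 6.00281181e+01,  2.18360477e+01,  7.43784763e+01, -9.61010428e-04,
        8.38579139e+01, -1.23347801e+01]), 'qvel': array([-0.01829071, -0.12855129, -0.11818311, -0.01231518,  0.21564886,
        0.06972745]), 'joint_efforts': array([ 3.89269771e-03, -4.49218726e+01, -2.31655544e+01, -1.90859196e-04,
        3.68618552e-03, -1.04621738e-04]), 'position': array([0.16652331, 0.52394618, 0.25579503]), 'tool_rot': array([[-9.52995137e-01,  3.02984962e-01, -6.17154931e-04],
       [ 3.02985484e-01,  9.52994532e-01, -1.10353762e-03],
       [ 2.53789971e-04, -1.23865497e-03, -9.99999201e-01]]), 'ft_force': array([ 0.61916192, -0.52578346, -0.86018631]), 'wrist_torque': array([-0.02262177, -0.03438639,  0.00770623]), 'gripper_force': 0.0, 'grip_width': 0.08519302709600392}
```

View pics/top0.png

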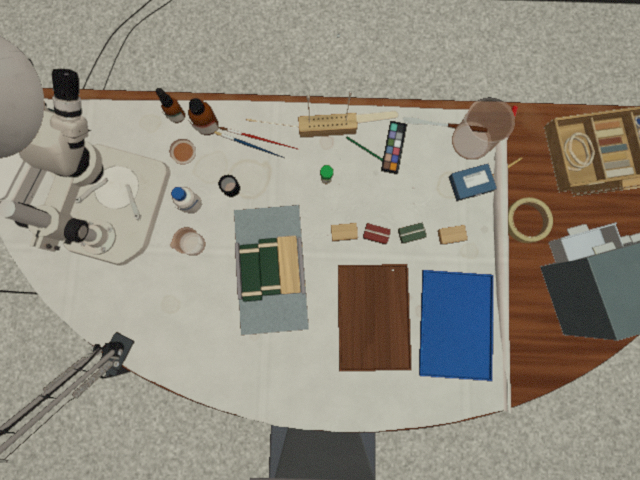

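View pics/side0.png

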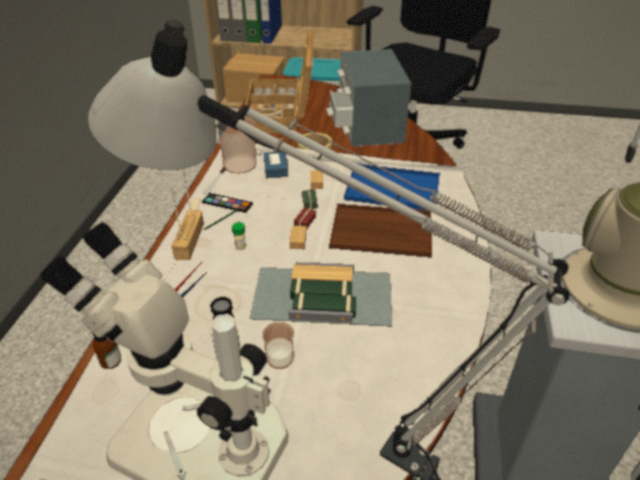

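The top view shows the cradle at about (271,269) with two green bars on the left and the wooden one on the right. The small pieces lie at (344,232) block, (377,233) red, (412,232) green and (453,235) block. The wooden tray is at (374,317) and the blue tray at (456,325). The bystanders are the loupe (229,185), bottle (184,197), beaker (188,241) and tube (326,173). The side view shows the same layout, with the lamp arm in front.

```bash
cat >> h.py <<'E'
def rect(d,mask,z,box=None):
    m=mask.astype(np.uint8)
    if box: k=np.zeros_like(m); k[box[1]:box[3],box[0]:box[2]]=1; m=m*k
    c=max(cv2.findContours(m,cv2.RETR_EXTERNAL,cv2.CHAIN_APPROX_NONE)[0],key=cv2.contourArea)
    P=cast(d,c[:,0,:],z)[:,:2]
    (cx,cy),(w,h),a=cv2.minAreaRect((P*1000).astype(np.float32))
    if w<h: w,h,a=h,w,a+90
    return [round(float(v),1) for v in (cx,cy,w,h,(a+90)%180-90)]  # mm, long axis angle from world x
E
python3 - <<'E'
from h import *
d=grab('top'); C=cloud(d); im=d['image']
hsv=cv2.cvtColor(im,cv2.COLOR_RGB2HSV); H,S,V=[hsv[...,i].astype(int) for i in range(3)]
for n,(u,v) in dict(b1=(344,232),red=(377,233),grn=(412,232),b2=(453,235),wt=(374,317),mt=(456,325),cr=(255,320),gb1=(250,272),gb2=(268,268),wb=(289,265),table=(150,330)).items():
    print(n,hsv[v,u],C[v,u].round(3))
h=C[...,2]; R=lambda *b:b
hi=h>0.012
for n,b in dict(b1=(328,218,360,246),red=(360,218,394,248),grn=(396,218,430,248),b2=(434,220,470,250)).items():
    print(n,rect(d,hi,0.022,b))
print('mt',rect(d,(H>98)&(H<125)&(S>130),0.016,(410,255,505,395)))
print('wt',rect(d,(V<130)&(S>80)&(H<20),0.016,(325,250,418,385)))
m=(S>20)&(H>85)&(H<125)&(V>80)&(V<170)
print('cradle',rect(d,cv2.morphologyEx(m.astype(np.uint8),cv2.MORPH_CLOSE,np.ones((9,9))),0.005,(225,198,315,340)))
wm=(H>8)&(H<25)&(S>60)&(V>140)
print('wb',rect(d,wm,0.027,(270,225,305,305)))
gm=(H>45)&(H<95)&(S>60)&(V<110)
print('gb',rect(d,cv2.morphologyEx(gm.astype(np.uint8),cv2.MORPH_CLOSE,np.ones((5,5))),0.027,(232,225,285,305)))
for n,(u,v) in dict(loupe=(229,185),bottle=(184,197),beaker=(188,241),tube=(326,173)).items(): print(n,cast(d,(u,v),0.04).round(3))
# tall stuff over workspace
for z0 in (0.1,0.2): 
  q=C[(h>z0)&(C[...,0]>0.1)&(C[...,0]<0.8)]; print(z0,len(q),q[:,1].min(),q[:,1].max()) 
w=C[(h>0.08)&(C[...,1]<0.45)&(C[...,1]>-.4)]; print(len(w), w.min(0) if len(w) else 0,w.max(0) if len(w) else 0)
E
```

```text
b1 [ 19 101 177] [ 0.661 -0.023  0.022]
red [ 25  35 166] [ 0.661 -0.094  0.021]
grn [ 22  43 159] [ 0.665 -0.168  0.023]
b2 [ 19  95 178] [ 0.662 -0.256  0.021]
wt [ 10 166  80] [ 0.484 -0.092  0.003]
mt [107 180 142] [ 0.473 -0.265  0.003]
cr [ 79  15 135] [0.471 0.159 0.005]
gb1 [56 77 66] [0.57  0.171 0.027]
gb2 [63 69 67] [0.579 0.134 0.025]
wb [ 19  97 182] [0.587 0.091 0.026]
table [ 23  22 185] [0.444 0.378 0.003]
b1 [662.0, -23.9, 56.1, 35.2, -83.0]
red [660.1, -93.1, 55.1, 35.2, 76.2]
grn [664.2, -169.2, 56.6, 35.8, -71.4]
b2 [663.1, -255.2, 59.2, 34.7, -79.3]
mt [475.3, -262.3, 216.6, 148.6, -2.3]
wt [486.3, -88.8, 217.7, 148.2, 2.2]
cradle [500.9, 54.7, 0.0, 0.0, 0.0]
wb [588.5, 92.6, 120.1, 42.4, 5.2]
gb [576.9, 152.4, 88.0, 77.3, 6.8]
loupe [[0.752 0.224 0.04 ]]
bottle [[0.723 0.317 0.04 ]]
beaker [[0.629 0.302 0.04 ]]
tube [[0.785 0.019 0.04 ]]
0.1 22194 -0.5897250658719951 0.5534459003944489
0.2 13715 -0.5336200585602756 0.5534099121798818
13275 [ 0.29032708 -0.35219379  0.08000167] [0.93072448 0.44997327 0.97456999]
```

```bash
python3 - <<'E'
from h import *
P=[]
for n in('top','side'):
    d=grab(n); c=cloud(d)[d['range_z']>0]; P.append(c)
P=np.vstack(P); P=P[(P[:,2]>0.06)&(P[:,2]<0.9)]
print('max height (cm) grid; rows x, cols y')
ys=np.arange(.7,-.4,-.05); print('      ',*['%4d'%round(y*100) for y in ys])
for x in np.arange(-.1,.95,.05):
    print('%5.2f '%x,*['%4s'%(lambda q:'.' if len(q)<4 else '%d-%d'%(q[:,2].min()*100,q[:,2].max()*100))(P[(abs(P[:,0]-x)<.025)&(abs(P[:,1]-y)<.025)]) for y in ys])
d=grab('top'); C=cloud(d); hsv=cv2.cvtColor(d['image'],cv2.COLOR_RGB2HSV)
# cradle bars: all pixels z 0.022-0.035
m=(C[...,2]>0.016)&(C[...,2]<0.04)
print('bars blob',rect(d,m,0.027,(225,210,315,315)))
m=hsv[...,2]<165
print('board blob',rect(d,cv2.morphologyEx(m.astype(np.uint8),cv2.MORPH_OPEN,np.ones((5,5))),0.005,(225,195,318,345)))
E
```

```text
max height (cm) grid; rows x, cols y
         70   65   60   55   50   45   40   35   30   25   20   15   10    5    0   -5  -10  -15  -20  -25  -30  -35
-0.10     .    .    .    .    .    .    .    .    .    .    .    .    .    .    .    .    .    .    .    .    .    .
-0.05     .    .    .    .    .    .    .    .    .    .    .    .    .    .    .    .    .    .    .    .    .    .
 0.00     .    .    .    .    .    .    .    .    .    .    .    .    . 6-12    . 20-20    .    .    .    .    .    .
 0.05     .    .    .    .    .    .    .    .    .    .    .    .    . 6-21 6-22 18-21    .    .    .    .    .    .
 0.10     .    .    .    .    .    .    .    .    .    .    .    .    . 10-15 7-19 14-19    .    .    .    .    .    .
 0.15     .    .    .    . 24-25    .    .    .    .    .    .    .    .    .    .    .    .    .    .    .    .    .
 0.20     .    .    . 24-27    .    .    .    .    .    .    .    .    .    .    .    .    .    .    .    .    .    .
 0.25     .    .    .    .    . 39-40    .    .    .    .    .    .    .    .    .    .    .    .    .    .    .    .
 0.
[... 937 characters left out ...]
 .    .    .
 0.70   7-7  6-8    .    . 13-29 13-57 55-62 6-54 6-10    .    .    .    .    .    .    .    .    .    .    .    .    .
 0.75   7-8  6-8    .    . 13-31 13-56 18-57 6-54 6-10    .    .    .    .  6-6  6-6    .    .    .    .    .    .    .
 0.80   7-7  6-8    .    . 20-35 17-52 28-53    .    .    .    .    .    .  6-6  6-6    .    .    .    .    .    .    .
 0.85     .    .    .    . 31-36 33-36 33-36    .  6-7    .    .    .    .    .    .    .    .    .    . 6-12 6-12 6-12
 0.90     .    .    .    .    .    .    . 6-12 6-11 6-10    .    .    . 6-16 6-17    .    .    .    . 6-12 6-12 6-12
bars blob [578.8, 131.1, 142.0, 128.7, -83.0]
board blob [580.3, 132.7, 269.7, 146.0, 6.5]
```

```bash
cat >> h.py <<'E'
CR=np.array([.5795,.132]); CYAW=96.5
def crad(x,y):
    a=np.radians(CYAW-90); yc=-np.array([np.cos(a),np.sin(a)]); xc=np.array([yc[1],-yc[0]])
    return CR+xc*x+yc*y
def plan(wps,start=None):
    "wps: (x,y,z,yaw,nrows,grip); prints rows"
    if start is None:
        s=telemetry.observe(); R=s['tool_rot']; start=[*s['position'],np.degrees(np.arctan2(R[1,1],R[0,1]))]
        print('t',round(s['time_s'],1),np.round(start,4),'w',round(s['grip_width'],4),'f',round(s['gripper_force'],1),'tilt',R[:2,2].round(4))
    c=np.array(start,float)
    for w in wps:
        n=w[4]; th=np.radians(c[3]); d=np.array(w[:3])-c[:3]; dy=(w[3]-c[3]+180)%360-180
        if abs(dy)>1.0 and np.hypot(d[0],d[1])>.003: print('!! mixed: turn applied while moving')
        t=np.array([-np.sin(th)*d[0]+np.cos(th)*d[1],np.cos(th)*d[0]+np.sin(th)*d[1],-d[2]])/n
        print(n,'x',[round(float(v),4) for v in t],'az',round(float(-np.radians(dy)/n),4),'g',w[5])
        c=np.array(w[:4],float)
E
python3 - <<'E'
from h import *
a=crad(-40.5e-3,-95e-3); b=crad(-40.5e-3,20e-3); g=crad(-40.5e-3,88e-3); print(a,b,g)
Y=72.36
plan([(.11,.35,.22,Y,4,1),(.11,.35,.2,96.5,3,-1),(*a,.12,96.5,11,-1),(*a,.037,96.5,3,-1),(*b,.037,96.5,10,-1),(*b,.10,96.5,2,-1),(*g,.10,96.5,2,1),(*g,.03,96.5,3,1)])
E
```

```text
[0.67847406 0.10251465] [0.56421329 0.08949628] [0.49665041 0.08179846]
t 0.3 [ 0.1666  0.5241  0.2561 72.3641] w 0.0853 f 0.0 tilt [-0.0002 -0.0004]
4 x [0.0003, -0.0458, 0.009] az 0.0 g 1
3 x [0.0, 0.0, 0.0067] az -0.1404 g -1
11 x [-0.0488, -0.0282, 0.0073] az -0.0 g -1
3 x [-0.0, 0.0, 0.0277] az -0.0 g -1
10 x [0.0115, -0.0, -0.0] az -0.0 g -1
2 x [-0.0, 0.0, -0.0315] az -0.0 g -1
2 x [0.034, 0.0, -0.0] az -0.0 g 1
3 x [-0.0, 0.0, 0.0233] az -0.0 g 1
```

Call:
send_rows([
  [[0,-0.046,0.009,0,0,0,1],[0,-0.046,0.009,0,0,0,1],[0,-0.046,0.009,0,0,0,1],[0,-0.046,0.009,0,0,0,0],[0,0,0.006,0,0,-0.14,-1],[0,0,0.006,0,0,-0.14,-1],[0,0,0.006,0,0,-0.14,-1],[-0.044,-0.026,0.004,0,0,0,-1],[-0.044,-0.026,0.004,0,0,0,-1]],
])

```text
time_s: 1.42
position: [0.205, 0.3066, 0.1944]
tool_rot: [[-0.993, -0.114, 0.001], [-0.114, 0.993, 0.001], [-0.001, 0.0, -1.0]]
ft_force: [0.2, 0.8, 0.2]
grip_width: -0.0
gripper_force: 0.0
```

```bash
python3 - <<'E'
from h import *
a=crad(-40.5e-3,-95e-3); b=crad(-40.5e-3,20e-3)
plan([(*a,.11,96.5,9,-1)])
E
```

```text
t 1.4 [ 0.205   0.3066  0.1944 96.5408] w -0.0 f 0.0 tilt [0.0006 0.0005]
9 x [-0.0497, -0.0285, 0.0094] az 0.0001 g -1
```

Call:
send_rows([
  [[-0.0497,-0.0285,0.0094,0,0,0,-1],[-0.0497,-0.0285,0.0094,0,0,0,-1],[-0.0497,-0.0285,0.0094,0,0,0,-1],[-0.0497,-0.0285,0.0094,0,0,0,-1],[-0.0497,-0.0285,0.0094,0,0,0,-1],[-0.0497,-0.0285,0.0094,0,0,0,-1],[-0.0497,-0.0285,0.0094,0,0,0,-1],[-0.0497,-0.0285,0.0094,0,0,0,-1],[-0.0497,-0.0285,0.0094,0,0,0,-1],[0,0,0,0,0,0,-1]],
])

```text
time_s: 2.68
position: [0.6794, 0.0999, 0.1075]
tool_rot: [[-0.994, -0.109, -0.001], [-0.109, 0.994, -0.0], [0.001, -0.0, -1.0]]
ft_force: [-0.6, -0.3, -0.2]
grip_width: -0.0001
gripper_force: 0.0
```

```bash
python3 - <<'E'
from h import *
a=crad(-40.5e-3,-95e-3); b=crad(-40.5e-3,20e-3)
plan([(*a,.037,96.5,3,-1),(*b,.037,96.5,10,-1)])
d=grab('top'); cv2.imwrite('pics/t1.png',cv2.resize(d['image'][190:350,170:480,::-1],None,fx=2.5,fy=2.5))
E
```

```text
t 2.7 [ 0.6794  0.0999  0.1075 96.2691] w -0.0001 f 0.0 tilt [-0.0011 -0.0002]
3 x [0.0002, 0.0009, 0.0235] az -0.0013 g -1
10 x [0.0115, -0.0, -0.0] az -0.0 g -1
```

View pics/t1.png

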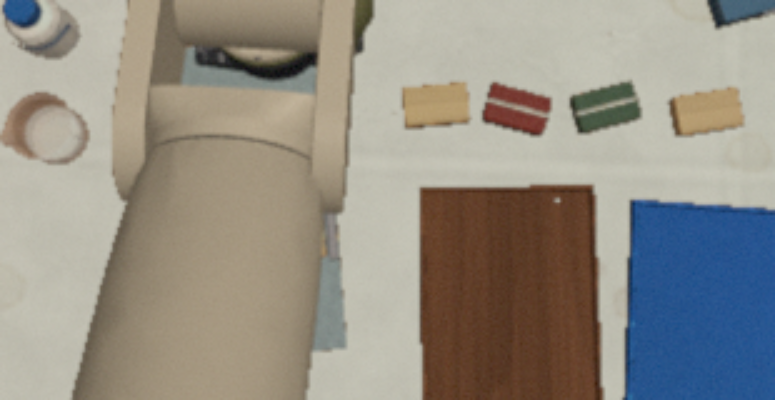

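The arm now hides the cradle at crop (220,250). The small pieces and both trays are still in view and have not moved. I'll push the wooden bar.

Call:
send_rows([
  [[0,0.001,0.0235,0,0,0,-1],[0,0.001,0.0235,0,0,0,-1],[0,0.001,0.0235,0,0,0,-1],[0.009,0,0,0,0,0,-1],[0.009,0,0,0,0,0,-1],[0.012,0,0,0,0,0,-1],[0.012,0,0,0,0,0,-1]],
])

```text
time_s: 3.6
position: [0.6348, 0.1005, 0.0409]
tool_rot: [[-0.994, -0.112, 0.002], [-0.112, 0.994, -0.0], [-0.002, -0.0, -1.0]]
ft_force: [0.8, 0.6, 0.3]
grip_width: -0.0
gripper_force: 0.2
```

Call:
send_rows([
  [[0.012,0,0,0,0,0,-1],[0.012,0,0,0,0,0,-1],[0.012,0,0,0,0,0,-1],[0.012,0,0,0,0,0,-1],[0.012,0,0,0,0,0,-1],[0.012,0,0,0,0,0,-1]],
])

```text
time_s: 4.35
position: [0.5631, 0.0923, 0.0396]
tool_rot: [[-0.994, -0.112, 0.001], [-0.112, 0.994, -0.0], [-0.001, -0.0, -1.0]]
ft_force: [0.2, 0.2, 0.6]
grip_width: -0.0
gripper_force: 0.5
```

```bash
python3 - <<'E'
from h import *
d=grab('side'); cv2.imwrite('pics/s1.png',cv2.resize(d['image'][200:360,220:440,::-1],None,fx=3,fy=3))
b=crad(-40.5e-3,20e-3); g=crad(-40.5e-3,88e-3)
plan([(*b,.10,96.5,2,-1),(*g,.10,96.5,2,1),(*g,.03,96.5,3,1)])
E
```

```text
t 4.4 [5.61500e-01 9.23000e-02 3.93000e-02 9.64352e+01] w 0.0004 f 0.0 tilt [-0.0016 -0.    ]
2 x [-0.0012, -0.0016, -0.0303] az -0.0006 g -1
2 x [0.034, 0.0, -0.0] az -0.0 g 1
3 x [-0.0, 0.0, 0.0233] az -0.0 g 1
```

View pics/s1.png

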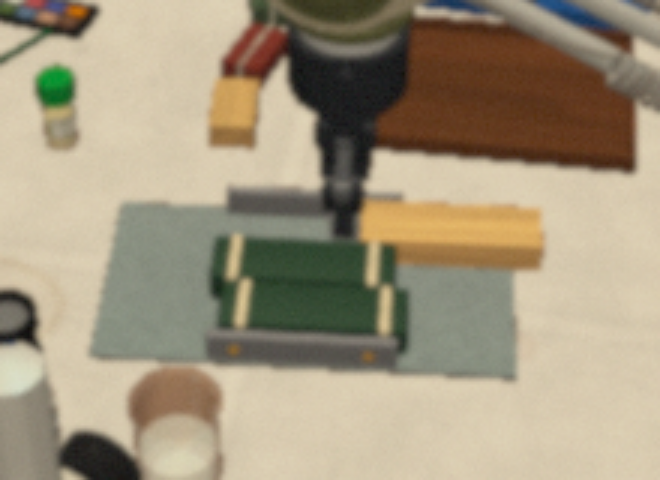

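The wooden bar is out of the cradle at crop (450,235), flat and free at its sides; the two green bars are still packed. I'll grip it next.

Call:
send_rows([
  [[-0.003,-0.001,-0.03,0,0,0,-1],[0,0,-0.03,0,0,0,0],[0.035,0,0,0,0,0,1],[0.035,0,0,0,0,0,1],[0,0,0.02,0,0,0,1],[0,0,0.024,0,0,0,1],[0,0,0.024,0,0,0,1],[0,0,0,0,0,0,-1],[0,0,0,0,0,0,-1],[0,0,0,0,0,0,-1],[0,0,0,0,0,0,-1],[0,0,0,0,0,0,-1]],
], squeeze=70)

```text
time_s: 5.9
position: [0.4978, 0.0838, 0.0325]
tool_rot: [[-0.994, -0.112, 0.002], [-0.112, 0.994, -0.0], [-0.002, -0.001, -1.0]]
ft_force: [-0.8, -0.6, 5.6]
grip_width: 0.0383
gripper_force: 71.0
```

Call:
send_rows([
  [[0,0,-0.02,0,0,0,-1],[0,0,-0.04,0,0,0,-1],[0,0,0,0,0,0,-1]],
])

```text
time_s: 6.28
position: [0.4985, 0.0839, 0.0939]
tool_rot: [[-0.994, -0.112, 0.006], [-0.112, 0.994, -0.0], [-0.006, -0.001, -1.0]]
ft_force: [-0.2, -0.5, -0.9]
grip_width: 0.0382
gripper_force: 70.7
```

```bash
cat >> h.py <<'E'
WT=np.array([.4863,-.0888]); WA=2.2; MT=np.array([.4753,-.2623]); MA=-2.3
def tray(c,a,x,y):
    a=np.radians(a); return c+np.array([np.cos(a)*x-np.sin(a)*y,np.sin(a)*x+np.cos(a)*y])
E
python3 - <<'E'
from h import *
p=tray(WT,WA,-.055,0); s=telemetry.observe(); q=s['position']; 
plan([(q[0],q[1],.10,182.2,9,-1),(*p,.10,182.2,4,-1),(*p,.034,182.2,4,-1)])
E
```

```text
t 6.3 [4.98500e-01 8.39000e-02 9.39000e-02 9.64395e+01] w 0.0382 f 70.7 tilt [ 0.0061 -0.0004]
9 x [-0.0, 0.0, -0.0007] az -0.1663 g -1
4 x [0.043, 0.0185, -0.0] az -0.0 g -1
4 x [0.0, -0.0, 0.0165] az -0.0 g -1
```

```bash
python3 - <<'E'
from h import *
p=tray(WT,WA,-.056,-.008); s=telemetry.observe(); q=s['position']; 
plan([(*q,2.2,9,-1),(*p,.085,2.2,4,-1),(*p,.033,2.2,4,-1)])
E
```

```text
t 6.3 [4.98500e-01 8.39000e-02 9.39000e-02 9.64395e+01] w 0.0382 f 70.7 tilt [ 0.0061 -0.0004]
9 x [-0.0, 0.0, -0.0] az 0.1828 g -1
4 x [-0.045, -0.0187, 0.0022] az -0.0 g -1
4 x [0.0, 0.0, 0.013] az -0.0 g -1
```

Call:
send_rows([
  [[0,0,0,0,0,0.183,-1],[0,0,0,0,0,0.183,-1],[0,0,0,0,0,0.183,-1],[0,0,0,0,0,0.183,-1],[0,0,0,0,0,0.183,-1],[0,0,0,0,0,0.183,-1],[0,0,0,0,0,0.183,-1],[0,0,0,0,0,0.183,-1],[0,0,0,0,0,0.183,-1],[0,0,0,0,0,0,-1]],
])

```text
time_s: 7.52
position: [0.4969, 0.0839, 0.0906]
tool_rot: [[-0.038, 0.999, -0.001], [0.999, 0.038, 0.0], [0.0, -0.001, -1.0]]
ft_force: [0.4, -0.1, -1.8]
grip_width: 0.0388
gripper_force: 70.4
```

Call:
send_rows([
  [[-0.045,-0.019,0.002,0,0,0,-1],[-0.045,-0.019,0.002,0,0,0,-1],[-0.045,-0.019,0.002,0,0,0,-1],[-0.045,-0.019,0.002,0,0,0,-1],[0,0,0.01,0,0,0,-1],[0,0,0,0,0,0,-1]],
])

```text
time_s: 8.28
position: [0.4274, -0.0982, 0.0725]
tool_rot: [[-0.038, 0.999, -0.002], [0.999, 0.038, 0.001], [0.001, -0.002, -1.0]]
ft_force: [0.3, 0.1, -1.1]
grip_width: 0.0386
gripper_force: 70.7
```

```bash
python3 - <<'E'
from h import *
p=tray(WT,WA,-.056,-.008); plan([(*p,.033,2.2,4,-1)])
d=grab('side'); cv2.imwrite('pics/s2.png',cv2.resize(d['image'][150:310,240:480,::-1],None,fx=3,fy=3))
E
```

```text
t 8.3 [ 0.4274 -0.0982  0.0725  2.1719] w 0.0386 f 70.7 tilt [-0.0016  0.0011]
4 x [-0.0002, 0.0008, 0.0099] az -0.0001 g -1
```

View pics/s2.png

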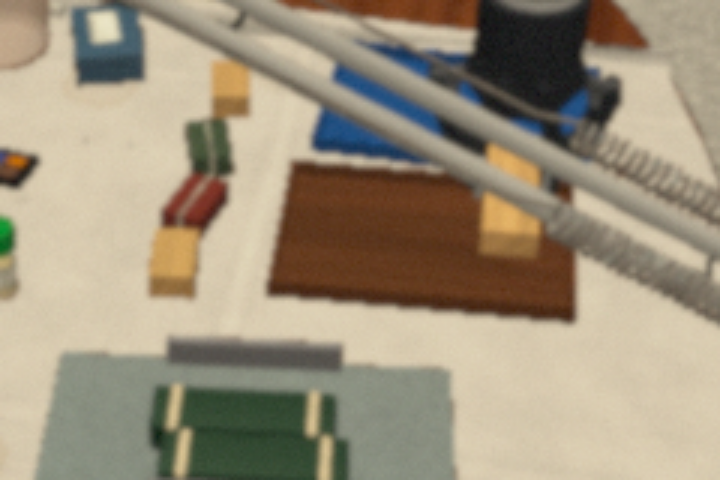

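The bar is held level over the wooden tray at crop (510,215), with the tray clear below. I'll lower and release it.

Call:
send_rows([
  [[0,0.001,0.01,0,0,0,-1],[0,0.001,0.01,0,0,0,-1],[0,0.001,0.01,0,0,0,-1],[0,0,0.009,0,0,0,-1],[0,0,0,0,0,0,0.2],[0,0,0,0,0,0,0.2],[0,0,0,0,0,0,0.2],[0,0,-0.03,0,0,0,0.2],[0,0,-0.04,0,0,0,1],[0,0,-0.02,0,0,0,1]],
])

```text
time_s: 9.57
position: [0.4312, -0.0988, 0.1263]
tool_rot: [[-0.036, 0.999, 0.003], [0.999, 0.036, -0.001], [-0.002, 0.003, -1.0]]
ft_force: [0.0, -0.2, 0.2]
grip_width: 0.0842
gripper_force: 0.0
```

```bash
cat > look.py <<'E'
from h import *
d=grab('top'); C=cloud(d); h=C[...,2]; hsv=cv2.cvtColor(d['image'],cv2.COLOR_RGB2HSV)
H,S,V=[hsv[...,i].astype(int) for i in range(3)]
wood=(H>8)&(H<25)&(S>65)&(V>140); 
ok=(h>0.012)&(h<0.045)&(C[...,0]>.35)&(C[...,0]<.75)&(C[...,1]>-.36)&(C[...,1]<.22)
n,L,st,_=cv2.connectedComponentsWithStats(ok.astype(np.uint8))
for i in range(1,n):
    if st[i,4]>120:
        m=L==i; r=rect(d,m,float(np.median(h[m])))
        print(r,'area',st[i,4],'z',np.median(h[m]).round(3),'rgb',d['image'][m].mean(0).astype(int))
E
python3 look.py; python3 - <<'E'
from h import *
a=crad(0,-95e-3); s=telemetry.observe(); q=s['position']
plan([(*a,.11,2.2,6,0),(*a,.11,96.5,9,-1)])
E
```

```text
[567.3, -351.7, 366.4, 21.5, -0.6] area 1222 z 0.022 rgb [158 151 139]
[662.1, -24.0, 56.1, 35.2, -82.5] area 430 z 0.022 rgb [167 143 103]
[659.9, -93.1, 55.1, 35.7, 75.5] area 415 z 0.022 rgb [118  73  63]
[664.3, -169.0, 57.1, 34.3, -74.1] area 417 z 0.022 rgb [85 94 76]
[663.3, -255.7, 58.6, 34.5, -78.8] area 432 z 0.022 rgb [166 142 104]
[588.2, 65.0, 118.7, 8.9, 6.5] area 229 z 0.025 rgb [127 122 118]
[575.6, 155.7, 128.8, 91.8, 6.5] area 2481 z 0.027 rgb [68 81 64]
[485.6, -90.2, 219.2, 150.0, 2.3] area 496 z 0.016 rgb [101  74  57]
[474.5, -263.4, 219.8, 151.1, -2.2] area 566 z 0.015 rgb [ 63  89 125]
[429.2, -51.8, 40.3, 39.0, 1.2] area 324 z 0.025 rgb [171 146 103]
t 9.6 [ 0.4318 -0.0991  0.1278  2.071 ] w 0.0852 f 0.0 tilt [ 0.0052 -0.0028]
6 x [0.0388, 0.0418, 0.003] az -0.0004 g 0
9 x [0.0, 0.0, -0.0] az -0.1829 g -1
```

Call:
send_rows([
  [[0.039,0.042,0.003,0,0,0,0],[0.039,0.042,0.003,0,0,0,0],[0.039,0.042,0.003,0,0,0,0],[0.039,0.042,0.003,0,0,0,0],[0.039,0.042,0.003,0,0,0,0],[0.039,0.042,0.003,0,0,0,-1]],
])

```text
time_s: 10.38
position: [0.6752, 0.1458, 0.1054]
tool_rot: [[-0.036, 0.999, -0.0], [0.999, 0.036, -0.0], [-0.0, -0.0, -1.0]]
ft_force: [1.0, -0.3, -0.1]
grip_width: 0.0258
gripper_force: 0.0
```

Call:
send_rows([
  [[0,0,0,0,0,-0.183,-1],[0,0,0,0,0,-0.183,-1],[0,0,0,0,0,-0.183,-1],[0,0,0,0,0,-0.183,-1],[0,0,0,0,0,-0.183,-1],[0,0,0,0,0,-0.183,-1],[0,0,0,0,0,-0.183,-1],[0,0,0,0,0,-0.183,-1],[0,0,0,0,0,-0.183,-1],[0,0,0,0,0,0,-1]],
])

```text
time_s: 11.62
position: [0.674, 0.1443, 0.1055]
tool_rot: [[-0.994, -0.11, -0.001], [-0.11, 0.994, -0.0], [0.001, 0.0, -1.0]]
ft_force: [0.8, -0.6, 0.2]
grip_width: 0.0004
gripper_force: 0.0
```

```bash
python3 - <<'E'
from h import *
a=crad(-.0015,-95e-3);b=crad(-.0015,.02)
plan([(*a,.037,96.5,3,-1),(*b,.037,96.5,10,-1)])
E
```

```text
t 11.6 [ 0.674   0.1443  0.1055 96.3317] w 0.0004 f 0.0 tilt [-0.0008 -0.    ]
3 x [0.0001, -0.001, 0.0228] az -0.001 g -1
10 x [0.0115, 0.0, -0.0] az -0.0 g -1
```

Call:
send_rows([
  [[0,-0.001,0.023,0,0,0,-1],[0,-0.001,0.023,0,0,0,-1],[0,-0.001,0.022,0,0,0,-1],[0.0115,0,0,0,0,0,-1],[0.0115,0,0,0,0,0,-1],[0.0115,0,0,0,0,0,-1],[0.0115,0,0,0,0,0,-1],[0.0115,0,0,0,0,0,-1],[0.0115,0,0,0,0,0,-1],[0.0115,0,0,0,0,0,-1],[0.0115,0,0,0,0,0,-1],[0.0115,0,0,0,0,0,-1]],
])

```text
time_s: 13.12
position: [0.571, 0.1296, 0.0383]
tool_rot: [[-0.994, -0.112, 0.0], [-0.112, 0.994, 0.0], [-0.0, -0.0, -1.0]]
ft_force: [2.6, -0.3, -1.3]
grip_width: 0.0
gripper_force: 1.0
```

Call:
send_rows([
  [[0.0115,0,0,0,0,0,-1],[-0.003,0,-0.03,0,0,0,-1],[0,0,-0.03,0,0,0,0],[0.038,0,0,0,0,0,1],[0.037,0,0,0,0,0,1],[0,0,0,0,0,0,1]],
])

```text
time_s: 13.88
position: [0.4859, 0.1204, 0.0984]
tool_rot: [[-0.994, -0.112, -0.003], [-0.112, 0.994, -0.0], [0.003, 0.0, -1.0]]
ft_force: [1.4, -1.1, -0.0]
grip_width: 0.0723
gripper_force: 0.0
```

```bash
python3 - <<'E'
from h import *
g=crad(-.0015,.091)
plan([(*g,.031,96.5,3,1)])
d=grab('side'); cv2.imwrite('pics/s3.png',cv2.resize(d['image'][200:360,220:440,::-1],None,fx=3,fy=3))
E
```

```text
t 13.9 [ 0.4859  0.1204  0.0984 96.4355] w 0.0723 f 0.0 tilt [-0.0027 -0.0001]
3 x [-0.0011, -0.0002, 0.0225] az -0.0004 g 1
```

View pics/s3.png

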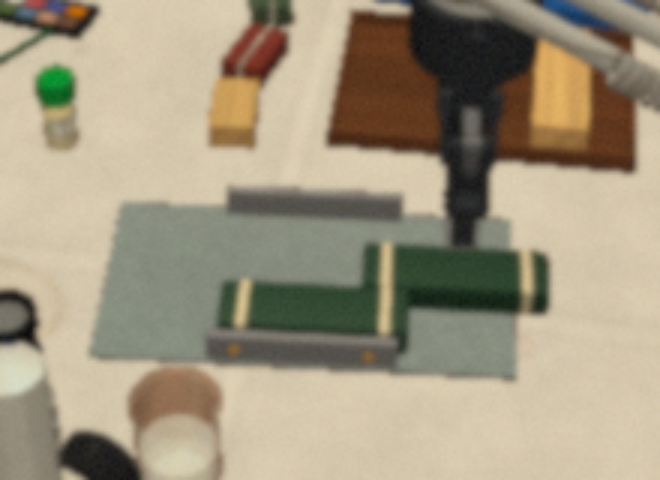

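The middle green bar is out at crop (455,280) with the open jaws straddling it, and the left green bar has stayed put. I'll grip and lift it.

Call:
send_rows([
  [[-0.001,0,0.022,0,0,0,1],[-0.001,0,0.022,0,0,0,1],[0,0,0.022,0,0,0,1],[0,0,0,0,0,0,-1],[0,0,0,0,0,0,-1],[0,0,0,0,0,0,-1],[0,0,0,0,0,0,-1],[0,0,0,0,0,0,-1],[0,0,-0.02,0,0,0,-1],[0,0,-0.04,0,0,0,-1],[0,0,0,0,0,0,-1]],
], squeeze=90)

```text
time_s: 15.3
position: [0.4918, 0.1207, 0.0946]
tool_rot: [[-0.994, -0.112, 0.006], [-0.112, 0.994, -0.0], [-0.005, -0.001, -1.0]]
ft_force: [-0.7, 0.4, -6.1]
grip_width: 0.0382
gripper_force: 92.2
```

Call:
send_rows([
  [[0,0,0,0,0,0.1723,-1],[0,0,0,0,0,0.1723,-1],[0,0,0,0,0,0.1723,-1],[0,0,0,0,0,0.1723,-1],[0,0,0,0,0,0.1723,-1],[0,0,0,0,0,0.1723,-1],[0,0,0,0,0,0.1723,-1],[0,0,0,0,0,0.1723,-1],[0,0,0,0,0,0.1723,-1],[0,0,0,0,0,0.1723,-1],[0,0,0,0,0,0,-1]],
])

```text
time_s: 16.68
position: [0.4901, 0.1206, 0.0912]
tool_rot: [[0.038, 0.999, -0.002], [0.999, -0.038, -0.0], [-0.0, -0.002, -1.0]]
ft_force: [0.1, -0.3, -4.4]
grip_width: 0.038
gripper_force: 92.0
```

```bash
sed -i 's/^WT=.*/WT=np.array([.4858,-.0900]); WA=2.2; MT=np.array([.4747,-.2632]); MA=-2.3/' h.py; python3 - <<'E'
from h import *
p=tray(MT,MA,-.062,0)
plan([(*p,.08,-2.3,8,-1),(*p,.032,-2.3,4,-1)])
d=grab('side'); cv2.imwrite('pics/s4.png',cv2.resize(d['image'][200:360,220:440,::-1],None,fx=3,fy=3))
E
```

```text
t 16.7 [ 0.4901  0.1206  0.0912 -2.2036] w 0.038 f 92.0 tilt [-0.002  -0.0001]
8 x [-0.048, -0.0078, 0.0014] az 0.0002 g -1
4 x [0.0, 0.0, 0.012] az -0.0 g -1
```

View pics/s4.png

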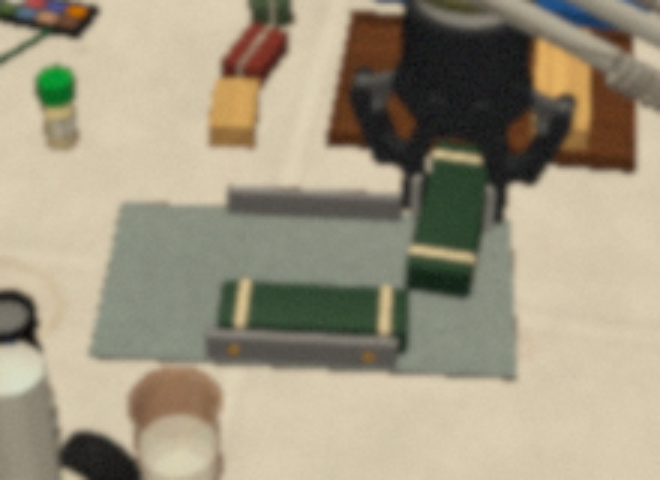

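The green bar is held squarely at crop (445,220), turned for the tray. I'll carry it to the blue tray.

Call:
send_rows([
  [[-0.0485,-0.008,0.001,0,0,0,-1],[-0.0485,-0.008,0.001,0,0,0,-1],[-0.0485,-0.008,0.001,0,0,0,-1],[-0.0485,-0.008,0.001,0,0,0,-1],[-0.0485,-0.008,0.001,0,0,0,-1],[-0.0485,-0.008,0.001,0,0,0,-1],[-0.0485,-0.008,0.001,0,0,0,-1],[-0.0485,-0.008,0.001,0,0,0,-1],[0,0,0.012,0,0,0,-1],[0,0,0,0,0,0,-1]],
])

```text
time_s: 17.98
position: [0.4105, -0.2637, 0.0711]
tool_rot: [[0.038, 0.999, -0.002], [0.999, -0.038, 0.003], [0.002, -0.002, -1.0]]
ft_force: [-0.1, -0.3, -4.9]
grip_width: 0.0383
gripper_force: 91.8
```

```bash
python3 - <<'E'
from h import *
p=tray(MT,MA,-.062,-.003)
plan([(*p,.032,-2.3,4,-1)])
d=grab('side');C=cloud(d);save(d,'s5.png')
m=(C[...,1]<-.15)&(C[...,1]>-.36)&(C[...,0]>.33)&(C[...,0]<.6)&(C[...,2]>.02)&(C[...,2]<.09)
print(m.sum())
E
```

```text
t 18.0 [ 0.4105 -0.2637  0.0711 -2.1986] w 0.0383 f 91.8 tilt [-0.0021  0.0025]
4 x [0.0, 0.0005, 0.0098] az 0.0004 g -1
853
```

Call:
send_rows([
  [[0,0.001,0.01,0,0,0,-1],[0,0.001,0.01,0,0,0,-1],[0,0,0.01,0,0,0,-1],[0,0,0.009,0,0,0,-1],[0,0,0,0,0,0,0.2],[0,0,0,0,0,0,0.2],[0,0,0,0,0,0,0.2],[0,0,-0.03,0,0,0,0.2],[0,0,-0.04,0,0,0,0.2],[0,0,-0.02,0,0,0,0.2]],
])

```text
time_s: 19.27
position: [0.4136, -0.265, 0.1253]
tool_rot: [[0.04, 0.999, 0.002], [0.999, -0.04, -0.002], [-0.002, 0.002, -1.0]]
ft_force: [-0.0, 0.3, -0.8]
grip_width: 0.0513
gripper_force: 0.0
```

```bash
python3 look.py; python3 - <<'E'
from h import *
a=crad(.041,-95e-3)
plan([(*a,.11,-2.3,9,-1),(*a,.11,96.5,10,-1)])
E
```

```text
[604.0, -352.9, 292.6, 20.7, 0.1] area 1094 z 0.023 rgb [157 150 138]
[661.9, -23.8, 56.3, 35.5, -83.4] area 431 z 0.022 rgb [168 143 103]
[660.4, -93.2, 55.1, 34.7, 76.0] area 414 z 0.022 rgb [119  73  64]
[664.4, -169.1, 56.8, 34.3, -73.9] area 418 z 0.022 rgb [85 95 77]
[588.1, 64.9, 118.5, 8.9, 6.5] area 225 z 0.026 rgb [129 123 119]
[571.9, 175.4, 125.8, 51.8, 6.5] area 1398 z 0.026 rgb [72 83 68]
[611.3, -262.4, 58.3, 34.2, -79.6] area 440 z 0.022 rgb [167 143 105]
[485.3, -90.2, 219.8, 149.9, 2.2] area 724 z 0.015 rgb [106  81  64]
[474.6, -263.1, 219.8, 150.3, -2.3] area 566 z 0.015 rgb [ 57  87 128]
[430.3, -91.8, 119.4, 40.0, -88.3] area 1225 z 0.026 rgb [175 150 107]
[414.3, -250.2, 108.0, 40.3, 87.8] area 1024 z 0.025 rgb [63 80 63]
t 19.3 [ 0.4141 -0.2655  0.1269 -2.2831] w 0.0512 f 0.0 tilt [ 0.004  -0.0042]
9 x [0.051, 0.0263, 0.0019] az 0.0 g -1
10 x [0.0, 0.0, -0.0] az -0.1724 g -1
```

Block 2 has been knocked to (0.611,-0.262), right beside the blue tray. Both placed bars sit well. On to the last bar.

Call:
send_rows([
  [[0.051,0.026,0.002,0,0,0,0],[0.051,0.026,0.002,0,0,0,0],[0.051,0.026,0.002,0,0,0,0],[0.051,0.026,0.002,0,0,0,0],[0.051,0.026,0.002,0,0,0,-1],[0.051,0.026,0.002,0,0,0,-1],[0.051,0.026,0.002,0,0,0,-1],[0.051,0.026,0.002,0,0,0,-1],[0.051,0.026,0.002,0,0,0,-1]],
])

```text
time_s: 20.45
position: [0.666, 0.1864, 0.1044]
tool_rot: [[0.04, 0.999, -0.0], [0.999, -0.04, -0.0], [-0.0, -0.0, -1.0]]
ft_force: [0.0, -1.0, 0.1]
grip_width: -0.0
gripper_force: 0.0
```

Call:
send_rows([
  [[0,0,0,0,0,-0.1724,-1],[0,0,0,0,0,-0.1724,-1],[0,0,0,0,0,-0.1724,-1],[0,0,0,0,0,-0.1724,-1],[0,0,0,0,0,-0.1724,-1],[0,0,0,0,0,-0.1724,-1],[0,0,0,0,0,-0.1724,-1],[0,0,0,0,0,-0.1724,-1],[0,0,0,0,0,-0.1724,-1],[0,0,0,0,0,-0.1724,-1],[0,0,0,0,0,0,-1]],
])

```text
time_s: 21.82
position: [0.6653, 0.1846, 0.1045]
tool_rot: [[-0.994, -0.111, -0.001], [-0.111, 0.994, -0.0], [0.001, 0.0, -1.0]]
ft_force: [-0.0, 0.1, 0.6]
grip_width: 0.0001
gripper_force: 0.0
```

```bash
python3 - <<'E'
from h import *
a=crad(.04,-95e-3);b=crad(.04,.02)
plan([(*a,.037,96.5,3,-1),(*b,.037,96.5,10,-1)])
E
```

```text
t 21.8 [ 0.6653  0.1846  0.1045 96.3969] w 0.0001 f 0.0 tilt [-0.0007 -0.0001]
3 x [-0.0013, -0.0009, 0.0225] az -0.0006 g -1
10 x [0.0115, 0.0, -0.0] az -0.0 g -1
```

Call:
send_rows([
  [[-0.001,-0.001,0.023,0,0,0,-1],[-0.001,-0.001,0.022,0,0,0,-1],[-0.001,-0.001,0.022,0,0,0,-1],[0.0115,0,0,0,0,0,-1],[0.0115,0,0,0,0,0,-1],[0.0115,0,0,0,0,0,-1],[0.0115,0,0,0,0,0,-1],[0.0115,0,0,0,0,0,-1],[0.0115,0,0,0,0,0,-1],[0.0115,0,0,0,0,0,-1],[0.0115,0,0,0,0,0,-1],[0.0115,0,0,0,0,0,-1]],
])

```text
time_s: 23.32
position: [0.5652, 0.1702, 0.0383]
tool_rot: [[-0.994, -0.113, 0.0], [-0.113, 0.994, 0.0], [-0.0, -0.0, -1.0]]
ft_force: [2.2, -0.3, -0.4]
grip_width: -0.0001
gripper_force: 0.7
```

Call:
send_rows([
  [[0.0115,0,0,0,0,0,-1],[-0.003,0,-0.03,0,0,0,-1],[0,0,-0.03,0,0,0,0],[0.038,0,0,0,0,0,1],[0.037,0,0,0,0,0,1],[0,0,0,0,0,0,1]],
])

```text
time_s: 24.08
position: [0.4802, 0.1608, 0.0984]
tool_rot: [[-0.994, -0.113, -0.002], [-0.113, 0.994, -0.0], [0.002, 0.0, -1.0]]
ft_force: [1.0, -0.3, -0.3]
grip_width: 0.0724
gripper_force: 0.0
```

```bash
python3 - <<'E'
from h import *
g=crad(.04,.091)
plan([(*g,.031,96.5,3,1)])
d=grab('side'); cv2.imwrite('pics/s6.png',cv2.resize(d['image'][200:360,220:440,::-1],None,fx=3,fy=3))
E
```

```text
t 24.1 [ 0.4802  0.1608  0.0984 96.5063] w 0.0724 f 0.0 tilt [-0.0024 -0.0002]
3 x [-0.0015, 0.0, 0.0225] az 0.0 g 1
```

View pics/s6.png

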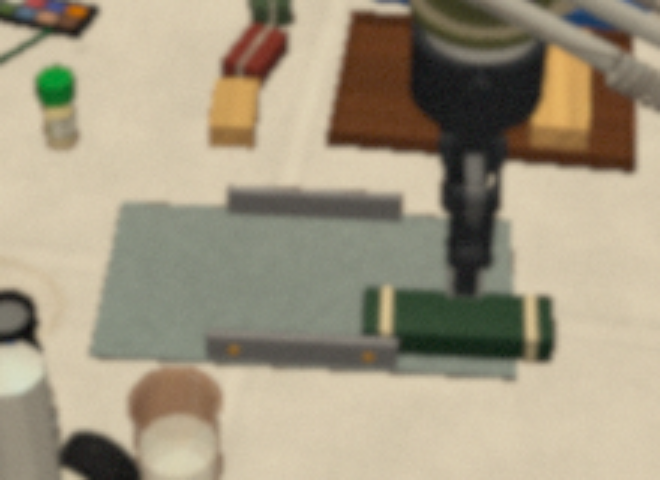

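The last bar is out at crop (460,320), centred under the jaws. I'll grip, lift and turn it.

Call:
send_rows([
  [[-0.001,0,0.022,0,0,0,1],[-0.001,0,0.022,0,0,0,1],[0,0,0.022,0,0,0,1],[0,0,0,0,0,0,-1],[0,0,0,0,0,0,-1],[0,0,0,0,0,0,-1],[0,0,0,0,0,0,-1],[0,0,0,0,0,0,-1],[0,0,-0.02,0,0,0,-1],[0,0,-0.04,0,0,0,-1],[0,0,0,0,0,0,-1]],
])

```text
time_s: 25.5
position: [0.4861, 0.1613, 0.0947]
tool_rot: [[-0.994, -0.113, 0.006], [-0.113, 0.994, 0.0], [-0.006, -0.0, -1.0]]
ft_force: [0.6, -0.5, -4.3]
grip_width: 0.0377
gripper_force: 91.5
```

Call:
send_rows([
  [[0,0,0,0,0,0.1723,-1],[0,0,0,0,0,0.1723,-1],[0,0,0,0,0,0.1723,-1],[0,0,0,0,0,0.1723,-1],[0,0,0,0,0,0.1723,-1],[0,0,0,0,0,0.1723,-1],[0,0,0,0,0,0.1723,-1],[0,0,0,0,0,0.1723,-1],[0,0,0,0,0,0.1723,-1],[0,0,0,0,0,0.1723,-1],[0,0,0,0,0,0,-1]],
])

```text
time_s: 26.88
position: [0.4844, 0.161, 0.0912]
tool_rot: [[0.037, 0.999, -0.002], [0.999, -0.037, -0.0], [-0.0, -0.002, -1.0]]
ft_force: [0.5, 0.2, -3.3]
grip_width: 0.0383
gripper_force: 91.4
```

```bash
python3 - <<'E'
from h import *
p=tray(MT,MA,.003,-.003)
plan([(*p,.08,-2.3,9,-1),(*p,.032,-2.3,4,-1)])
E
```

```text
t 26.9 [ 0.4844  0.161   0.0912 -2.1436] w 0.0383 f 91.4 tilt [-0.0018 -0.0002]
9 x [-0.0475, 0.001, 0.0012] az 0.0003 g -1
4 x [0.0, 0.0, 0.012] az -0.0 g -1
```

Call:
send_rows([
  [[-0.0475,0.001,0.001,0,0,0,-1],[-0.0475,0.001,0.001,0,0,0,-1],[-0.0475,0.001,0.001,0,0,0,-1],[-0.0475,0.001,0.001,0,0,0,-1],[-0.0475,0.001,0.001,0,0,0,-1],[-0.0475,0.001,0.001,0,0,0,-1],[-0.0475,0.001,0.001,0,0,0,-1],[-0.0475,0.001,0.001,0,0,0,-1],[-0.0475,0.001,0.001,0,0,0,-1],[0,0,0.012,0,0,0,-1],[0,0,0,0,0,0,-1]],
])

```text
time_s: 28.25
position: [0.4764, -0.2654, 0.0698]
tool_rot: [[0.037, 0.999, -0.003], [0.999, -0.037, 0.003], [0.003, -0.003, -1.0]]
ft_force: [0.7, 0.8, -2.8]
grip_width: 0.0381
gripper_force: 91.3
```

```bash
python3 - <<'E'
from h import *
p=tray(MT,MA,.003,-.003)
plan([(*p,.032,-2.3,4,-1)])
E
```

```text
t 28.2 [ 0.4764 -0.2654  0.0698 -2.1218] w 0.0381 f 91.3 tilt [-0.0027  0.0026]
4 x [-0.0002, 0.0003, 0.0094] az 0.0008 g -1
```

Call:
send_rows([
  [[0,0.001,0.01,0,0,0,-1],[0,0.001,0.01,0,0,0,-1],[0,0.001,0.009,0,0,0,-1],[0,0,0.008,0,0,0,-1],[0,0,0,0,0,0,0.1],[0,0,0,0,0,0,0.1],[0,0,0,0,0,0,0.1],[0,0,-0.03,0,0,0,0.1],[0,0,-0.04,0,0,0,0.5],[0,0,-0.02,0,0,0,0.5]],
])

```text
time_s: 29.5
position: [0.4807, -0.2669, 0.1267]
tool_rot: [[0.039, 0.999, 0.003], [0.999, -0.039, -0.002], [-0.002, 0.003, -1.0]]
ft_force: [0.5, 0.1, -0.2]
grip_width: 0.0642
gripper_force: 0.0
```

```bash
python3 look.py
```

```text
[655.1, -352.6, 189.6, 21.4, 0.2] area 797 z 0.024 rgb [153 146 134]
[662.0, -23.9, 56.1, 35.4, -83.4] area 428 z 0.022 rgb [166 142 102]
[660.2, -93.2, 55.1, 35.2, 75.6] area 416 z 0.022 rgb [117  73  63]
[664.3, -169.0, 57.1, 34.3, -74.1] area 421 z 0.021 rgb [84 94 76]
[588.3, 65.0, 118.7, 8.9, 6.5] area 228 z 0.025 rgb [127 122 117]
[572.6, 196.8, 120.0, 10.1, 6.6] area 271 z 0.025 rgb [114 109 105]
[611.2, -262.2, 58.7, 34.2, -79.6] area 437 z 0.022 rgb [166 142 104]
[485.3, -90.1, 219.8, 150.0, 2.2] area 720 z 0.015 rgb [104  80  63]
[474.6, -262.6, 219.7, 149.1, -2.3] area 433 z 0.015 rgb [ 48  82 126]
[480.4, -251.8, 107.4, 39.8, 87.9] area 929 z 0.026 rgb [67 83 66]
[430.3, -91.8, 119.4, 40.0, -88.3] area 1223 z 0.025 rgb [174 148 106]
[415.0, -231.5, 71.0, 40.5, 87.7] area 579 z 0.025 rgb [69 83 66]
```

```bash
python3 - <<'E'
from h import *
s=telemetry.observe();q=s['position']
g=(.6643,-.169); p=tray(MT,MA,.067,.034)
plan([(*g,.11,-2.3,4,.5),(*g,.027,15.9,4,.5),(*g,.09,15.9,2,-1),(*g,.09,-2.3,2,-1),(*p,.08,-2.3,4,-1),(*p,.032,-2.3,4,-1)])
E
```

```text
t 29.6 [ 0.4813 -0.2674  0.1284 -2.226 ] w 0.064 f 0.0 tilt [ 0.0048 -0.0043]
4 x [0.0264, 0.0448, 0.0046] az 0.0003 g 0.5
4 x [0.0, 0.0, 0.0208] az -0.0794 g 0.5
2 x [0.0, 0.0, -0.0315] az -0.0 g -1
2 x [0.0, 0.0, -0.0] az 0.1588 g -1
4 x [-0.0169, -0.0297, 0.0025] az -0.0 g -1
4 x [0.0, 0.0, 0.012] az -0.0 g -1
```

Call:
send_rows([
  [[0.0264,0.0448,0.005,0,0,0,0.5],[0.0264,0.0448,0.005,0,0,0,0.5],[0.0264,0.0448,0.005,0,0,0,0.5],[0.0264,0.0448,0.005,0,0,0,0.5],[0,0,0.02,0,0,-0.079,0.5],[0,0,0.02,0,0,-0.079,0.5],[0,0,0,0,0,-0.079,0.5],[0,0,0,0,0,-0.079,0.5],[0,0,0,0,0,0,0.5]],
], squeeze=80)

```text
time_s: 30.68
position: [0.6633, -0.168, 0.0637]
tool_rot: [[-0.273, 0.962, -0.0], [0.962, 0.273, 0.0], [0.0, -0.0, -1.0]]
ft_force: [0.5, -0.3, -0.3]
grip_width: 0.0638
gripper_force: 0.0
```

```bash
python3 - <<'E'
from h import *
g=(.6643,-.169); plan([(*g,.027,15.9,2,.5)])
E
```

```text
t 30.7 [ 0.6633 -0.168   0.0637 15.829 ] w 0.0638 f 0.0 tilt [-0.0004  0.0002]
2 x [-0.0006, 0.0003, 0.0184] az -0.0006 g 0.5
```

Call:
send_rows([
  [[-0.0005,0,0.018,0,0,0,0.5],[-0.0005,0,0.018,0,0,0,0.5],[0,0,0,0,0,0,-1],[0,0,0,0,0,0,-1],[0,0,0,0,0,0,-1],[0,0,0,0,0,0,-1],[0,0,0,0,0,0,-1],[0,0,-0.03,0,0,0,-1],[0,0,-0.03,0,0,0,-1],[0,0,0,0,0,0.158,-1],[0,0,0,0,0,0.158,-1],[0,0,0,0,0,0,-1]],
])

```text
time_s: 32.17
position: [0.6636, -0.1689, 0.0882]
tool_rot: [[0.038, 0.999, -0.0], [0.999, -0.038, 0.0], [0.0, -0.0, -1.0]]
ft_force: [-0.3, 0.2, -3.8]
grip_width: 0.0323
gripper_force: 82.0
```

```bash
python3 - <<'E'
from h import *
p=tray(MT,MA,.067,.034)
plan([(*p,.07,-2.3,5,-1),(*p,.032,-2.3,4,-1)])
E
```

```text
t 32.2 [ 0.6636 -0.1689  0.0882 -2.1562] w 0.0323 f 82.0 tilt [-0.0002  0.0001]
5 x [-0.0135, -0.0236, 0.0036] az 0.0005 g -1
4 x [0.0, 0.0, 0.0095] az -0.0 g -1
```

Call:
send_rows([
  [[-0.0135,-0.0235,0.003,0,0,0,-1],[-0.0135,-0.0235,0.003,0,0,0,-1],[-0.0135,-0.0235,0.003,0,0,0,-1],[-0.0135,-0.0235,0.003,0,0,0,-1],[-0.0135,-0.0235,0.003,0,0,0,-1],[0,0,0,0,0,0,-1],[0,0,0,0,0,0,-1]],
])

```text
time_s: 33.05
position: [0.5442, -0.2318, 0.0735]
tool_rot: [[0.037, 0.999, 0.001], [0.999, -0.037, -0.0], [-0.0, 0.001, -1.0]]
ft_force: [0.5, 0.9, -3.8]
grip_width: 0.0323
gripper_force: 81.8
```

```bash
python3 - <<'E'
from h import *
p=tray(MT,MA,.067,.034)
plan([(*p,.033,-2.3,4,-1)])
E
```

```text
t 33.0 [ 0.5442 -0.2318  0.0735 -2.1307] w 0.0323 f 81.8 tilt [ 0.0008 -0.0003]
4 x [-0.0, -0.0003, 0.0101] az 0.0007 g -1
```

Call:
send_rows([
  [[0,0,0.01,0,0,0,-1],[0,0,0.01,0,0,0,-1],[0,0,0.01,0,0,0,-1],[0,0,0.01,0,0,0,-1],[0,0,0,0,0,0,0],[0,0,0,0,0,0,0],[0,0,0,0,0,0,0],[0,0,-0.03,0,0,0,0],[0,0,-0.03,0,0,0,0.5],[0,0,0,0,0,0,0.5]],
])

```text
time_s: 34.3
position: [0.5446, -0.2324, 0.0956]
tool_rot: [[0.039, 0.999, 0.004], [0.999, -0.039, -0.003], [-0.003, 0.004, -1.0]]
ft_force: [0.7, 0.1, -0.3]
grip_width: 0.064
gripper_force: 0.0
```

```bash
python3 look.py | grep -v 352;  python3 - <<'E'
from h import *
g=(.6602,-.0932); plan([(*g,.09,-2.3,4,.5),(*g,.065,-14.4,2,.5)])
E
```

```text
[696.7, -351.4, 111.0, 21.5, -1.8] area 431 z 0.025 rgb [155 147 136]
[661.9, -23.9, 56.1, 35.4, -83.0] area 426 z 0.022 rgb [166 142 102]
[660.3, -93.2, 55.1, 35.0, 76.2] area 418 z 0.022 rgb [117  72  63]
[588.2, 65.0, 118.7, 8.9, 6.5] area 227 z 0.025 rgb [126 122 117]
[572.7, 196.8, 120.0, 10.0, 6.5] area 268 z 0.025 rgb [114 109 105]
[609.0, -249.0, 33.8, 31.4, 9.7] area 151 z 0.022 rgb [153 129  92]
[484.7, -90.1, 218.5, 150.0, 2.2] area 547 z 0.016 rgb [103  79  62]
[554.2, -153.4, 122.7, 53.2, 30.4] area 166 z 0.016 rgb [107  84  67]
[533.8, -195.4, 131.7, 43.8, -24.3] area 166 z 0.015 rgb [ 37  73 121]
[543.9, -218.7, 33.7, 31.4, -0.4] area 189 z 0.025 rgb [73 82 68]
[430.3, -91.8, 119.4, 40.0, -88.3] area 1221 z 0.025 rgb [173 148 106]
t 34.4 [ 0.5439 -0.232   0.0941 -2.2327] w 0.0638 f 0.0 tilt [ 0.0018 -0.0012]
4 x [0.0358, 0.0277, 0.001] az 0.0003 g 0.5
2 x [0.0, 0.0, 0.0125] az 0.1056 g 0.5
```

Call:
send_rows([
  [[0.0358,0.0277,0.001,0,0,0,0.5],[0.0358,0.0277,0.001,0,0,0,0.5],[0.0358,0.0277,0.001,0,0,0,0.5],[0.0358,0.0277,0.001,0,0,0,0.5],[0,0,0.012,0,0,0.105,0.5],[0,0,0.012,0,0,0.105,0.5],[0,0,0,0,0,0,0.5]],
])

```text
time_s: 35.22
position: [0.6591, -0.0927, 0.0632]
tool_rot: [[0.245, 0.969, -0.004], [0.969, -0.245, 0.001], [0.0, -0.004, -1.0]]
ft_force: [-0.5, -0.2, -0.3]
grip_width: 0.064
gripper_force: 0.0
```

```bash
python3 - <<'E'
from h import *
g=(.6603,-.0932); plan([(*g,.028,-14.2,2,.5)])
E
```

```text
t 35.2 [  0.6591  -0.0927   0.0632 -14.2088] w 0.064 f 0.0 tilt [-0.0035  0.0012]
2 x [-0.0001, 0.0006, 0.0176] az -0.0001 g 0.5
```

Call:
send_rows([
  [[0,0.0005,0.0175,0,0,0,0.5],[0,0.0005,0.0175,0,0,0,0.5],[0,0,0,0,0,0,-1],[0,0,0,0,0,0,-1],[0,0,0,0,0,0,-1],[0,0,0,0,0,0,-1],[0,0,0,0,0,0,-1],[0,0,-0.03,0,0,0,-1],[0,0,-0.03,0,0,0,-1],[0,0,0,0,0,-0.104,-1],[0,0,0,0,0,-0.104,-1],[0,0,0,0,0,0,-1]],
])

```text
time_s: 36.72
position: [0.6607, -0.0932, 0.09]
tool_rot: [[0.042, 0.999, -0.001], [0.999, -0.042, 0.0], [0.0, -0.001, -1.0]]
ft_force: [-0.4, 0.5, -3.9]
grip_width: 0.0318
gripper_force: 80.9
```

```bash
python3 - <<'E'
from h import *
p=tray(MT,MA,.067,-.034)
plan([(*p,.078,-2.3,5,-1),(*p,.032,-2.3,4,-1)])
E
```

```text
t 36.7 [ 0.6607 -0.0932  0.09   -2.4003] w 0.0318 f 80.9 tilt [-0.0005  0.0002]
5 x [-0.0423, -0.0223, 0.0024] az -0.0003 g -1
4 x [0.0, 0.0, 0.0115] az -0.0 g -1
```

Call:
send_rows([
  [[-0.0423,-0.0223,0.002,0,0,0,-1],[-0.0423,-0.0223,0.002,0,0,0,-1],[-0.0423,-0.0223,0.002,0,0,0,-1],[-0.0423,-0.0223,0.002,0,0,0,-1],[-0.0423,-0.0223,0.002,0,0,0,-1],[0,0,0,0,0,0,-1],[0,0,0,0,0,0,-1]],
])

```text
time_s: 37.6
position: [0.5409, -0.2998, 0.0801]
tool_rot: [[0.043, 0.999, -0.0], [0.999, -0.043, 0.0], [0.0, -0.0, -1.0]]
ft_force: [0.6, 0.0, -4.6]
grip_width: 0.0321
gripper_force: 81.0
```

```bash
python3 - <<'E'
from h import *
p=tray(MT,MA,.067,-.034)
plan([(*p,.033,-2.3,4,-1)])
E
```

```text
t 37.6 [ 0.5409 -0.2998  0.0801 -2.4458] w 0.0321 f 81.0 tilt [-0.      0.0004]
4 x [-0.0, -0.0002, 0.0118] az -0.0006 g -1
```

Call:
send_rows([
  [[0,0,0.012,0,0,0,-1],[0,0,0.012,0,0,0,-1],[0,0,0.012,0,0,0,-1],[0,0,0.01,0,0,0,-1],[0,0,0,0,0,0,0],[0,0,0,0,0,0,0],[0,0,0,0,0,0,0],[0,0,-0.03,0,0,0,0],[0,0,-0.03,0,0,0,1],[0,0,-0.02,0,0,0,1]],
])

```text
time_s: 38.85
position: [0.5411, -0.3003, 0.1157]
tool_rot: [[0.041, 0.999, 0.001], [0.999, -0.041, -0.001], [-0.001, 0.001, -1.0]]
ft_force: [-0.8, -0.3, -1.0]
grip_width: 0.0772
gripper_force: 0.0
```

Call:
send_rows([
  [[0.018,0.036,0,0,0,0,1],[0.018,0.036,0,0,0,0,1],[0,0,0,0,0,0.168,1],[0,0,0,0,0,0.168,1],[0,0,0,0,0,0.168,1],[0,0,0,0,0,0.168,1],[0,0,0,0,0,0.168,1],[0,0,0,0,0,0.168,1],[0,0,0,0,0,0.168,1],[0,0,0,0,0,0.168,1],[0,0,0,0,0,0,1]],
])

```text
time_s: 40.22
position: [0.6143, -0.2671, 0.1142]
tool_rot: [[0.983, 0.186, 0.0], [0.186, -0.983, -0.0], [0.0, 0.0, -1.0]]
ft_force: [0.3, -0.0, -0.5]
grip_width: 0.0856
gripper_force: 0.0
```

```bash
python3 - <<'E'
from h import *
g=(.6112,-.2622)
plan([(*g,.027,-79.6,4,1)])
d=grab('side'); cv2.imwrite('pics/s7.png',cv2.resize(d['image'][140:300,220:480,::-1],None,fx=3,fy=3))
E
```

```text
t 40.2 [  0.6143  -0.2671   0.1142 -79.2695] w 0.0856 f 0.0 tilt [ 0.0001 -0.0001]
4 x [-0.0005, -0.0013, 0.0218] az 0.0014 g 1
```

View pics/s7.png

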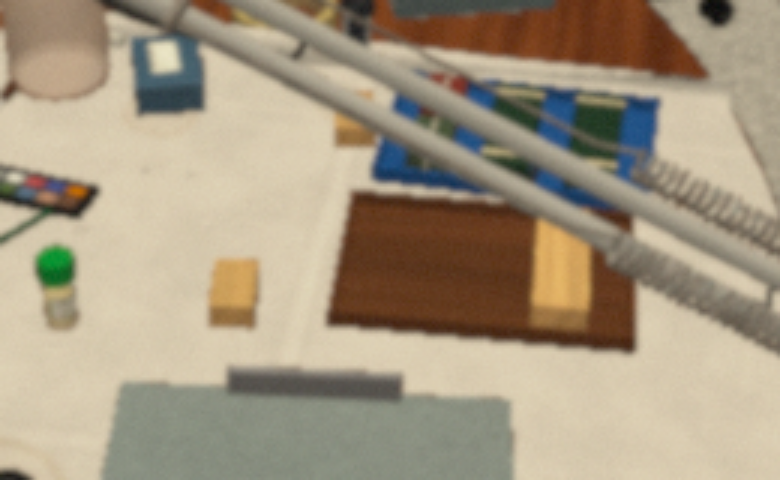

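All felt pieces sit in the blue tray at crop (430–600,90–160). Block 2 is at crop (355,118) beside the blue tray's rim, and block 1 is at (233,290). I'll grip block 2 along its length.

Call:
send_rows([
  [[-0.001,-0.001,0.022,0,0,0,1],[-0.001,-0.001,0.022,0,0,0,1],[0,-0.001,0.022,0,0,0,1],[0,-0.001,0.023,0,0,0,1],[0,0,0,0,0,0,-1],[0,0,0,0,0,0,-1],[0,0,0,0,0,0,-1],[0,0,0,0,0,0,-1],[0,0,-0.03,0,0,0,-1],[0,0,-0.03,0,0,0,-1],[0,0,0,0,0,0,-1]],
], squeeze=50)

```text
time_s: 41.65
position: [0.6124, -0.264, 0.0878]
tool_rot: [[0.983, 0.185, 0.004], [0.185, -0.983, -0.003], [0.004, 0.003, -1.0]]
ft_force: [-0.2, -0.1, -1.7]
grip_width: 0.0546
gripper_force: 55.0
```

```bash
python3 - <<'E'
from h import *
p=tray(WT,WA,.015,0); s=telemetry.observe(); print(s['position'])
plan([(*p,.09,-79.6,4,-1),(*p,.05,-87.8,2,-1)])
E
```

```text
[ 0.6124452  -0.26402083  0.08775339]
t 41.6 [  0.6124  -0.264    0.0878 -79.3365] w 0.0546 f 55.0 tilt [ 0.0041 -0.0028]
4 x [-0.0194, -0.0481, -0.0006] az 0.0011 g -1
2 x [0.0, 0.0, 0.02] az 0.0716 g -1
```

Call:
send_rows([
  [[-0.0194,-0.048,0,0,0,0,-1],[-0.0194,-0.048,0,0,0,0,-1],[-0.0194,-0.048,0,0,0,0,-1],[-0.0194,-0.048,0,0,0,0,-1],[0,0,0.012,0,0,0.073,-1],[0,0,0,0,0,0.073,-1],[0,0,0,0,0,0,-1]],
])

```text
time_s: 42.52
position: [0.4994, -0.0889, 0.0725]
tool_rot: [[0.999, 0.041, -0.001], [0.041, -0.999, 0.001], [-0.001, -0.001, -1.0]]
ft_force: [0.5, 0.5, -1.0]
grip_width: 0.0547
gripper_force: 55.0
```

```bash
python3 - <<'E'
from h import *
p=tray(WT,WA,.015,0)
plan([(*p,.031,-87.8,4,-1)])
E
```

```text
t 42.5 [ 4.99400e-01 -8.89000e-02  7.25000e-02 -8.76702e+01] w 0.0547 f 55.0 tilt [-0.0012  0.0005]
4 x [0.0003, 0.0001, 0.0104] az 0.0006 g -1
```

Call:
send_rows([
  [[0,0,0.01,0,0,0,-1],[0,0,0.01,0,0,0,-1],[0,0,0.011,0,0,0,-1],[0,0,0.011,0,0,0,-1],[0,0,0,0,0,0,0.6],[0,0,0,0,0,0,0.6],[0,0,0,0,0,0,0.6],[0,0,-0.03,0,0,0,0.6],[0,0,-0.03,0,0,0,1],[0,0,-0.02,0,0,0,1]],
])

```text
time_s: 43.78
position: [0.5001, -0.0892, 0.1128]
tool_rot: [[0.999, 0.04, 0.002], [0.04, -0.999, -0.001], [0.002, 0.001, -1.0]]
ft_force: [0.3, -0.5, -0.4]
grip_width: 0.0855
gripper_force: 0.0
```

Call:
send_rows([
  [[0.055,-0.0195,0,0,0,0,1],[0.055,-0.0195,0,0,0,0,1],[0.055,-0.0195,0,0,0,0,1],[0,0,0.02,0,0,-0.08,1],[0,0,0,0,0,0,1]],
])

```text
time_s: 44.4
position: [0.6616, -0.0236, 0.0897]
tool_rot: [[0.993, 0.119, -0.003], [0.119, -0.993, 0.001], [-0.003, -0.001, -1.0]]
ft_force: [0.2, 0.5, 0.6]
grip_width: 0.0852
gripper_force: 0.0
```

```bash
python3 look.py | grep -v 352;  python3 - <<'E'
from h import *
g=(.6619,-.0239); plan([(*g,.026,-83,4,1)])
d=grab('side'); cv2.imwrite('pics/s8.png',cv2.resize(d['image'][140:300,220:480,::-1],None,fx=3,fy=3))
E
```

```text
[568.1, -354.2, 364.4, 21.4, 0.4] area 1212 z 0.022 rgb [163 156 144]
[572.7, 196.8, 120.0, 10.0, 6.4] area 273 z 0.025 rgb [118 113 109]
[486.2, -121.2, 222.7, 92.3, -0.0] area 354 z 0.015 rgb [116  96  79]
[474.5, -263.4, 219.8, 150.9, -2.2] area 751 z 0.015 rgb [ 66  93 131]
[543.3, -231.1, 56.9, 34.3, 87.9] area 454 z 0.026 rgb [78 91 77]
[540.6, -297.7, 56.4, 34.3, 88.5] area 456 z 0.026 rgb [115  68  65]
[500.4, -102.2, 31.7, 30.7, -88.3] area 244 z 0.026 rgb [173 147 106]
[480.2, -259.2, 122.3, 40.0, 87.7] area 1158 z 0.026 rgb [75 91 74]
[431.0, -114.3, 74.5, 40.0, -88.3] area 736 z 0.025 rgb [180 154 111]
[414.0, -257.6, 122.2, 40.4, 87.8] area 1215 z 0.025 rgb [72 87 71]
t 44.5 [ 6.61800e-01 -2.41000e-02  9.10000e-02 -8.32222e+01] w 0.0855 f 0.0 tilt [-0.0015  0.0003]
4 x [0.0, -0.0, 0.0162] az -0.001 g 1
```

View pics/s8.png

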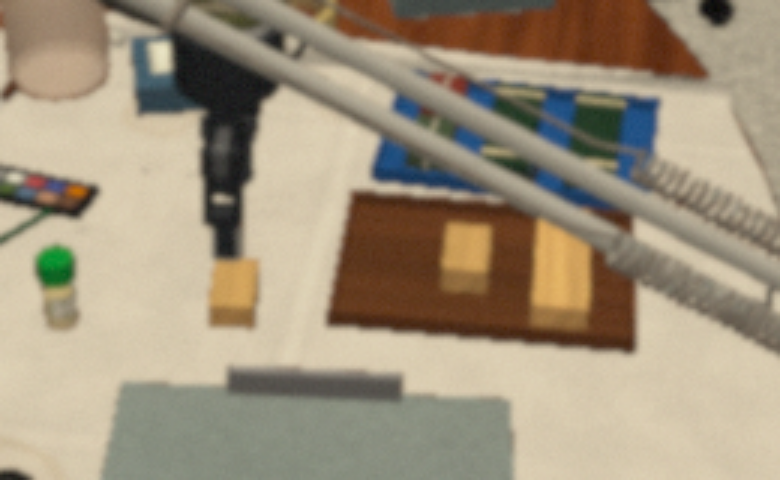

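Block 2 lies flat in the wooden tray at crop (467,255). The jaws are over block 1 at (233,290), so I'll pick it up.

Call:
send_rows([
  [[0,0,0.016,0,0,0,1],[0,0,0.016,0,0,0,1],[0,0,0.016,0,0,0,1],[0,0,0.016,0,0,0,1],[0,0,0,0,0,0,-1],[0,0,0,0,0,0,-1],[0,0,0,0,0,0,-1],[0,0,0,0,0,0,-1],[0,0,-0.03,0,0,0,-1],[0,0,-0.03,0,0,0,-1],[0,0,0,0,0,0.08,-1],[0,0,0,0,0,0,-1]],
])

```text
time_s: 46.0
position: [0.6623, -0.0241, 0.0874]
tool_rot: [[0.999, 0.04, 0.0], [0.04, -0.999, -0.0], [0.0, 0.0, -1.0]]
ft_force: [0.4, -0.2, -0.5]
grip_width: 0.0551
gripper_force: 55.0
```

```bash
python3 - <<'E'
from h import *
p=tray(WT,WA,.072,0)
plan([(*p,.075,-87.8,3,-1),(*p,.031,-87.8,4,-1)])
E
```

```text
t 46.0 [ 6.62300e-01 -2.41000e-02  8.74000e-02 -8.76839e+01] w 0.0551 f 55.0 tilt [ 0.0002 -0.    ]
3 x [-0.0357, 0.0196, 0.0041] az 0.0007 g -1
4 x [0.0, 0.0, 0.011] az -0.0 g -1
```

Call:
send_rows([
  [[-0.0357,0.0196,0.004,0,0,0,-1],[-0.0357,0.0196,0.004,0,0,0,-1],[-0.0357,0.0196,0.004,0,0,0,-1],[0,0,0,0,0,0,-1],[0,0,0,0,0,0,-1]],
])

```text
time_s: 46.62
position: [0.5582, -0.0871, 0.0752]
tool_rot: [[0.999, 0.041, 0.001], [0.041, -0.999, -0.0], [0.001, 0.0, -1.0]]
ft_force: [1.0, -0.3, -0.8]
grip_width: 0.0547
gripper_force: 55.0
```

```bash
python3 - <<'E'
from h import *
p=tray(WT,WA,.072,0)
plan([(*p,.031,-87.8,4,-1)])
E
```

```text
t 46.6 [ 5.58200e-01 -8.71000e-02  7.52000e-02 -8.76759e+01] w 0.0547 f 55.0 tilt [ 0.0005 -0.    ]
4 x [-0.0001, 0.0, 0.0111] az 0.0005 g -1
```

Then I'll back away to the right rear so the top view is clear.

Call:
send_rows([
  [[0,0,0.011,0,0,0,-1],[0,0,0.011,0,0,0,-1],[0,0,0.011,0,0,0,-1],[0,0,0.0105,0,0,0,-1],[0,0,0,0,0,0,0.6],[0,0,0,0,0,0,0.6],[0,0,0,0,0,0,0.6],[0,0,-0.03,0,0,0,0.6],[0,0,-0.04,0,0,0,0.6],[0,0,-0.04,0,0,0,0.6],[0,-0.055,-0.01,0,0,0,0.6],[0,-0.055,-0.01,0,0,0,0.6]],
])

```text
time_s: 48.12
position: [0.5532, 0.0237, 0.1625]
tool_rot: [[0.999, 0.038, 0.001], [0.038, -0.999, -0.0], [0.001, 0.0, -1.0]]
ft_force: [0.8, -0.1, -0.1]
grip_width: 0.0687
gripper_force: 0.0
```

Call:
send_rows([
  [[0,-0.055,0,0,0,0,0.6],[0,-0.055,0,0,0,0,0.6],[-0.04,-0.02,0,0,0,0,0.6],[-0.04,0,0,0,0,0,0.6],[-0.04,0,0,0,0,0,0.6],[0,0,0,0,0,0,0.6],[0,0,0,0,0,0,0.6]],
])

```text
time_s: 49.0
position: [0.4291, 0.1479, 0.1621]
tool_rot: [[0.999, 0.04, 0.002], [0.04, -0.999, 0.0], [0.002, -0.0, -1.0]]
ft_force: [-0.8, -0.6, 0.6]
grip_width: 0.0687
gripper_force: 0.0
```

```bash
python3 look.py; python3 - <<'E'
from h import *
d=grab('top'); save(d,'t9.png'); s=telemetry.observe(); print(s['time_s'],s['position'],s['gripper_force'])
E
```

```text
[568.3, -351.3, 364.6, 21.5, -0.8] area 1213 z 0.022 rgb [158 151 139]
[588.2, 65.0, 118.7, 8.9, 6.5] area 227 z 0.026 rgb [128 123 118]
[572.7, 196.8, 120.0, 10.3, 6.6] area 268 z 0.025 rgb [115 110 106]
[485.3, -90.1, 219.8, 150.0, 2.2] area 722 z 0.015 rgb [105  81  63]
[474.6, -263.4, 220.0, 150.8, -2.1] area 748 z 0.015 rgb [ 63  90 127]
[557.7, -87.3, 56.6, 31.2, -88.3] area 430 z 0.026 rgb [169 144 103]
[543.3, -230.9, 56.4, 34.6, 89.1] area 455 z 0.026 rgb [76 88 74]
[540.6, -297.7, 56.4, 34.3, 88.5] area 459 z 0.025 rgb [112  66  62]
[500.0, -89.8, 56.4, 30.7, -88.3] area 447 z 0.026 rgb [168 143 102]
[480.0, -259.0, 122.4, 40.1, 87.9] area 1165 z 0.026 rgb [73 88 72]
[430.3, -91.8, 119.4, 40.0, -88.3] area 1220 z 0.026 rgb [175 149 107]
[414.0, -257.6, 122.2, 40.4, 87.8] area 1215 z 0.025 rgb [70 85 68]
49.1 [0.42924339 0.14783868 0.16176904] 0.0
```

View pics/t9.png

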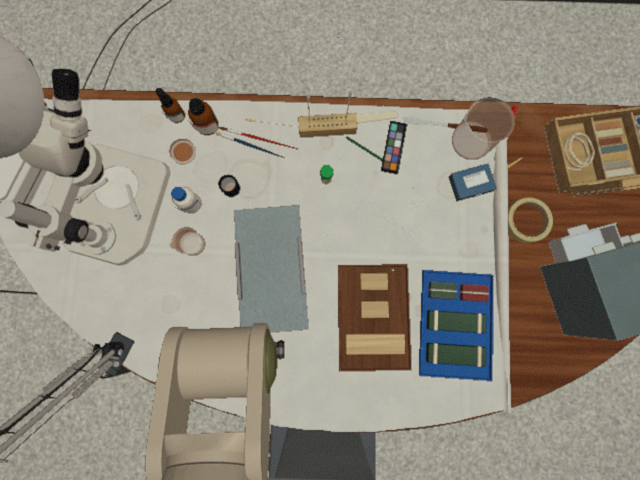

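All seven pieces lie flat in the right trays: three wooden ones in the brown tray at (374,317) and four felt ones in the blue tray at (456,325). The cradle is empty, the bystanders haven't moved and the arm is clear, so I'll hand in.

```bash
python3 -c "
from rig import env
print(env.close_job())"
```

```text
the job is handed in; nothing more can be done
None
```

The job is handed in: the cradle is empty, all four felt weights lie flat in the blue metal tray, all three wooden spacers lie flat in the dark wooden tray, and the bystanders haven't moved (about 49 s used; no verdict came back).

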